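# Seat a glue stick in the labelling cradle

## Task

Lay the glue stick in the V groove of the labelling cradle with its orange cap towards the red back stop, then slide it along under the sprung roller until it rests on both flanks and its cap has pushed the green pin in flush and bears lightly but definitely on the steel jaw. Feel for the jaw and press gently, because a hard shove spoils its setting; then let go and leave the stick home against it, with the other things on the desk undisturbed.

Things in the scene. Friction and masses are not known exactly. Their poses are not given: they have to be found in the camera images.
- stick: Glue stick lying on its side: smooth round bar, 28 mm across, 105 mm long, about 45 g. Origin at its middle on its axis; x runs along it towards the orange cap. Tail half white and dark, cap half orange. The last 10 mm of the cap taper to 21 mm across; the tail is a flat 28 mm disc.
- stick_tip (a point): Centre of the cap's flat end face (which must meet the stop), 52.5 mm from the stick's origin along +x.
- stick_tail (a point): Centre of the flat tail face, 52.5 mm from the stick's origin along -x. Any up or down load put on the tail while pushing adds to the drag, so push straight along the groove.
- rest: White pen rest, fixed, where the stick starts: base 104 x 56 x 6 mm, two V notches 14 mm long, centred 41 mm either side of the middle, 68 mm open between them for the fingers. Origin under its centre, x along the stick, whose axis starts 40 mm above the desk.
- cradle: Labelling cradle, fixed: wooden base 200 x 80 x 10 mm (x = -86 to +114 mm) with an aluminium 90-degree V groove along its x axis. Origin on the desk in the groove's centre plane. A stick on both flanks has its axis at y = 0, 45 mm above the desk. Groove at x = -82 to -46 and +2 to +64 mm; a 48 mm gap between for the fingers, open down to the base.
- lay_point (a point): Point on the groove's seated axis over the middle of the finger gap, at cradle x = -22 mm, 45 mm above the desk; axes as the cradle's. With its middle here the stick lies wholly in front of the roller. The flanks end 4 mm below this height, under 50 mm apart outside: finger tips more than 42 mm above the desk pass over them.
- roller (a point): Middle of the sprung rubber roller's axis (12 mm across) at cradle x = +44 mm in a dark steel bridge: posts 48 mm apart inside, 62 outside, 14 mm thick along x, top 89 mm above the desk. Its underside is 12 mm above the seated axis: the cap must slide in beneath, lifting it 2 mm against about 4 N. This gives a steady drag of 4 to 6 N, not yet the stop.
- stop_plate (a point): Point on the front face of the red bracket's plate, on the groove's seated axis, 45 mm above the desk; axes as the cradle's. It stands 82 to 94 mm from the cradle's origin along +x. The stop proper is the steel jaw on a screw in front of it (see stop).
- stop: Back stop: red bracket, plate 54 mm wide, top 72 mm above the desk (origin at the foot of its front face, 10 mm up), carrying a rigid steel jaw 34 x 26 mm whose face is screwed out 8 to 18 mm before the plate; this is not measured. A green pin sticks out 4 mm from the jaw and springs in flush with 2 N; then the jaw is met. More than 15 N spoils its setting; 7 to 9 N above the drag is home.
- pad_teal: Bystander, loose: teal ink pad, 46 x 46 x 22 mm. Origin under its centre.
- pad_purple: Bystander, loose: purple ink pad, 46 x 46 x 22 mm. Origin under its centre.
- tape_roll: Bystander, loose: pink tape roll, 60 mm across, 18 mm high. Origin under its centre.
- stamp_block: Bystander, loose: clear stamp block, 70 x 50 x 14 mm. Origin under its centre.
- pad_ochre: Bystander, loose: ochre ink pad, 46 x 46 x 22 mm. Origin under its centre.
- glitter_jar: Bystander, loose: clear jar with red cap, 44 mm across, 85 mm high. Origin under its centre.
- glue_bottle: Bystander, loose: blue glue bottle with a nozzle, 43 mm across, 120 mm high. Origin under its centre.
Things that resemble listed ones, but are neither listed nor needed, are in the scene too. Of the things that look like the stick, the middle-sized one is meant.

How it is judged:
On the way, in this order (a step that is already met when the one before it is completed fails the run):
1. the stick lies in the V groove, cap towards the stop, not yet at it (y of stick in the frame of cradle between -0.003 and 0.003 m and z of stick in the frame of cradle between 0.0425 and 0.0475 m and angle between the x axis of stick and the x axis of cradle, either way round below 0.05 rad and x of stick_tip in the frame of cradle between 0 and 0.05 m and contact force between stick and cradle above 0.1 N), for 0.1 s.
2. the cap presses on the stop with at least 3 N while the stick lies in the groove (y of stick in the frame of cradle between -0.003 and 0.003 m and z of stick in the frame of cradle between 0.0425 and 0.0475 m and angle between the x axis of stick and the x axis of cradle, either way round below 0.05 rad and contact force between stick and stop above 3 N), for 0.1 s.
At the end, for the whole second after the job is handed in: Stick still and released in the groove on both flanks (middle within 3 mm sideways, 2.5 mm in height, 0.05 rad of the seated axis), cap 5 to 21 mm before the plate and home on the jaw: the sprung pin is held in with over 1.2 N (flush is 2 N), so within 1.6 mm of the jaw (y of stick in the frame of cradle between -0.003 and 0.003 m and z of stick in the frame of cradle between 0.0425 and 0.0475 m and angle between the x axis of stick and the x axis of cradle, either way round below 0.05 rad and x of stick_tip in the frame of stop_plate between -0.021 and -0.005 m and contact force between stick and stop above 1.2 N and linear speed of stick below 0.01 m/s and contact force between stick and the fingers below 0.1 N); the robot touches nothing.
It fails at once if the stick pushes on the stop with more than 15 N (contact force between stick and stop above 15 N).
It fails at once if the robot pushes on the stop with more than 15 N (contact force between any of the fingers, the arm and stop above 15 N).
It fails at once if a bystander is moved more than 20 mm (distance of any of pad_teal, pad_purple, tape_roll, stamp_block, pad_ochre, glitter_jar, glue_bottle from where it was at the start of the episode above 0.02 m).
It also fails if it takes over 72 s, if anything falls off the work surface, if the arm or the gripper's body presses on something with over 40 N, if the wrist force passes 120 N, or if a joint passes its speed limit or range.

## Robot

A 6-joint arm with a two-finger parallel gripper is mounted at the origin on the work surface. World frame = base frame: x ahead of the robot, y to its left, z up, the work surface at z = 0. Lengths are in m, angles in rad, forces in N, time in s.
With the tool pointing down it reaches from about 0.375 to 0.975 m from the base axis. Payload 3.8 kg.
Tool frame: the origin (TCP) lies midway between the tips of the shut fingers; the grasp point (between the pads) lies 19 mm behind it; z points along the fingers, y is the line along which they close (so a half turn about z gives the same grasp; the last joint's range is limited). The gripper opens to 85 mm and grips with 20 to 120 N. Pads are 22 mm wide; open, the fingers measure 114 mm over their backs; the gripper's body (76 mm by 85 mm) begins 54 mm behind the grasp point. The pads swing forward as they close: fully open they stand 13 mm farther back than shut.
Start: joints at [1.124, 0.264, 1.604, -0, 1.274, -0.037], TCP at [0.269, 0.619, 0.202] pointing down, gripper open.
Joint ranges: [-2.63, 2.63], [-0.94, 2.18], [0.31, 2.57], [-1.31, 4.45], [0, 2.66], [-2.55, 2.55]. Speed limits (rad/s): [2.57, 2.57, 3.14, 3.14, 3.14, 3.14].

## Interface

Orientations are given as a rotation vector (axis times angle).
In Python, from workcell import bot gives the robot as it stands.
- The arm moves only by the tool step_arm, never from a script. Its argument "motion" is a list of rows, each a list of 5 numbers: the finger opening in cm, from 0 to 8.54, then the shift along the tool's x, y, z in cm, then the turn about the tool's z in degrees. In form: [[claw, dx, dy, dz, twist], ...]. A call has 1 to 20 rows; each row is the pose to reach, as a shift and turn from the pose commanded when the call began, along the tool's axes at that moment; what a row does not reach only later rows make up. A row lasts 1/10 s, in which the tool goes at most 50 mm and 8.59 degrees, less where a joint would pass 70% of its speed; a pose out of reach is approached as far as the arm can. A call with a gripper value outside its range is refused whole. The fingers move at their own pace and stop on an object; "force" is the grip in N (left out, the last holds). Time passes only in rows, so rows that repeat a pose let the fingers close. It gives the time, the measured TCP pose, the force, the opening and the grip force at its end, in the units of the state.
- bot.read_state(): the state, without advancing time (a new reading comes with each control period).
- bot.read_camera(name): name is "side" or "top" or "wrist"; returns (picture, depth): 480x640x3 uint8, red, green, blue; 480x640 float32, m along the optical axis (not along the pixel's ray), 0 where there is no reading.
- bot.calibration(name): a dict with "mtx" (3x3 intrinsics, pixels), "origin" and "orientation" of the camera in the world; the wrist camera has in their place "T_tool_cam" (4x4, takes a point from camera to tool coordinates, whose origin is the TCP and whose axes are the flange's). Camera axes: x right, y up, looking along -z (the intrinsics and any distortion apply to the point x, -y, -z); pixel columns grow to the right and rows downward; lengths in m; the calibration is good to about 2 mm. A picture is of the moment at which its call begins: read the wrist's pose just before it. calibration takes no time and is no camera call.
- bot.finish_job(): hands the job in; it is judged then, once.
The state is a dict: "time": time; "q": joint angles; "joint_vel": joint speeds; "joint_torque": joint torques, N m; "tool_pos": TCP position; "tcp_rot": TCP orientation; "wrist_force": force on the tool from outside, world axes, zero at the start; "torque": the same for the moment, N m; "width": opening from 0.0 (shut) to 1.0 (fully open); "grip_force": force on a finger pad.
Only numpy, scipy, OpenCV 4.12 (cv2) and the standard library are available. Lean on these libraries where they do the work, as an engineer would, in place of code of your own. Each camera call takes 0.05 s, during which the arm holds its last target. There are 200 camera calls.

## Working session

There is one attempt and no reset: what is moved stays moved. The work goes in short steps, Python scripts to look and compute and a tool call to move; the robot and the scene stay as the last step left them, time stands still between calls to the robot, and variables do not carry over. Pictures are saved under pics/ and viewed, at most 10 in all, crops included, and the job is handed in when it is done.

Besides the shell and the picture viewer there is one more tool, called as a command line: name --pt "numbers of a row" for each row, then --argument value for the rest. step_arm: Moves the arm, as the interface text tells. Its arguments: {"type":"object","properties":{"motion":{"type":"array","items":{"type":"array","items":{"type":"number"}}},"force":{"type":"number"}},"required":["motion"]}

```bash
mkdir -p pics
cat > h.py <<'E'
import numpy as np, cv2
from scipy.spatial.transform import Rotation as R
from workcell import bot
def cam(name):
    s=bot.read_state(); c=bot.calibration(name); im,d=bot.read_camera(name)
    if name=='wrist':
        T=np.eye(4);T[:3,:3]=R.from_rotvec(s['tcp_rot']).as_matrix();T[:3,3]=s['tool_pos'];T=T@np.array(c['T_tool_cam'])
        o,M=T[:3,3],T[:3,:3]
    else:
        o=np.array(c['origin']);q=np.array(c['orientation']);M=q if q.shape==(3,3) else R.from_rotvec(q).as_matrix()
    return im,d,np.array(c['mtx']),o,M,c
def pts(d,K,o,M):
    v,u=np.mgrid[:d.shape[0],:d.shape[1]]
    p=np.stack([(u-K[0,2])/K[0,0]*d,-(v-K[1,2])/K[1,1]*d,-d],-1)
    return p@M.T+o
def ray(uv,z,K,o,M):
    r=M@np.array([(uv[0]-K[0,2])/K[0,0],-(uv[1]-K[1,2])/K[1,1],-1]); return o+r*(z-o[2])/r[2]
def save(n,im): cv2.imwrite(f'pics/{n}.png',im[:,:,::-1])
E
python3 - <<'E'
from h import *
print(bot.read_state())
for n in('top','side'):
    im,d,K,o,M,c=cam(n);save(n,im);np.savez(n,im=im,d=d,K=K,o=o,M=M);print(c)
print(bot.calibration('wrist'))
E
```

```text
{'time': 0.0, 'q': array([ 1.12408912e+00,  2.64777029e-01,  1.60539916e+00, -4.52989531e-07,
        1.27370341e+00, -3.68873087e-02]), 'joint_vel': array([ 0.00141805, -0.00086286, -0.00016697, -0.00054088,  0.00146207,
        0.00102511]), 'joint_torque': array([ 3.86879196e-05, -5.15098965e+01, -3.67318583e+01, -2.68506437e-04,
        1.28184340e-02,  7.08554239e-06]), 'tool_pos': array([0.26859302, 0.61837532, 0.20113244]), 'tcp_rot': array([-0.63913618, -3.07533078,  0.00348737]), 'wrist_force': array([-0.10916267, -0.58181823, -0.40619359]), 'torque': array([0.05277642, 0.04838651, 0.02248061]), 'grip_force': 0.0, 'width': 0.9968636155543248}
{'mtx': array([[489.22940077,   0.        , 317.48173511],
       [  0.        , 489.22940077, 230.78124895],
       [  0.        ,   0.        ,   1.        ]]), 'origin': array([0.36384981, 0.004734  , 1.08629972]), 'orientation': array([ 0.05884848, -0.07237665, -1.54980495])}
{'mtx': array([[485.48293392,   0.        , 318.07897966],
       [  0.        , 485.48293392, 240.69709332],
       [  0.        ,   0.        ,   1.        ]]), 'origin': array([ 0.06666333, -0.59806206,  0.94876916]), 'orientation': array([ 0.66502293, -0.19111873, -0.48878319])}
{'mtx': array([[391.97610926,   0.        , 320.20042554],
       [  0.        , 391.97610926, 242.6805072 ],
       [  0.        ,   0.        ,   1.        ]]), 'T_tool_cam': array([[ 1.24601409e-04,  9.57724938e-01,  2.87685467e-01,
         7.36889974e-02],
       [ 9.99999991e-01, -1.04709865e-04, -8.45303689e-05,
         9.36289015e-04],
       [-5.08333359e-05,  2.87685475e-01, -9.57724942e-01,
        -1.72067740e-01],
       [ 0.00000000e+00,  0.00000000e+00,  0.00000000e+00,
         1.00000000e+00]])}
```

View pics/top.png

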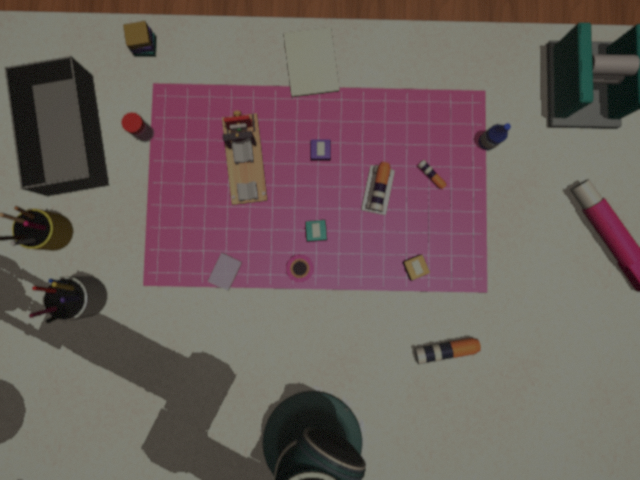

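View pics/side.png

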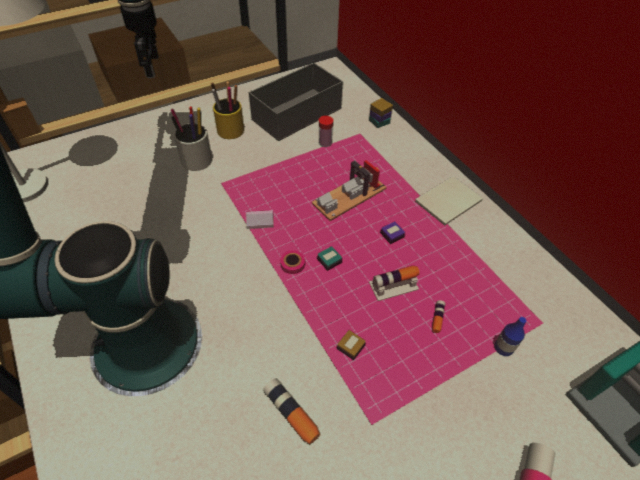

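Top view. Lookalikes: the stick on the white rest at (380,187), a small stick at (432,175), a large stick at (448,350) and a big pink one at (610,235). The middle-sized stick on the rest is meant. The cradle is at (243,158), with its red stop towards the top of the picture at (238,120). Next I'll measure both.

Run:
```python
from h import *
def ax(p):
    r=cv2.minAreaRect((p[:,:2]*1000).astype(np.float32)); return np.round(r[0],1),np.round(r[1],1),round(r[2],2)
for n in('top','side'):
    f=np.load(n+'.npz');im,d,K,o,M=[f[k] for k in('im','d','K','o','M')]
    P=pts(d,K,o,M);hsv=cv2.cvtColor(im,cv2.COLOR_RGB2HSV);H,S,V=hsv[...,0],hsv[...,1],hsv[...,2]
    X,Y,Z=P[...,0],P[...,1],P[...,2]
    # desk check
    if n=='top':
        print('desk',np.median(Z[300:400,500:560])); 
        sx=(X>.4)&(X<.66)&(Y>-.22)&(Y<-.05)
        print('stick rect px->',[ray(p,.04,K,o,M).round(3) for p in((380,187),(243,158),(238,120))])
        w=(H>8)&(H<25)&(S>60)&(V>90); w[:, :215]=0; w[:,275:]=0; w[:100]=0; w[215:]=0
        q=np.argwhere(w)[:,::-1]; print('wood',n,ax(np.array([ray(u,.01,K,o,M) for u in q])))
    a=(Z>.033)&(Z<.07)&sx_ if False else (Z>.03)&(Z<.065)&(X>.4)&(X<.66)&(Y>-.2)&(Y<-.09)
    print(n,'stick',a.sum(),ax(P[a]),np.median(Z[a]),Z[a].max())
    og=a&(H>5)&(H<20)&(S>120); print(' orange',og.sum(),P[og].mean(0).round(4),'all',P[a].mean(0).round(4))
    b=(Z>.0)&(Z<.11)&(X>.46)&(X<.8)&(Y>.08)&(Y<.3)
    print(n,'cradle',b.sum())
    for lo,hi in((.005,.018),(.028,.05),(.05,.095)):
        m=b&(Z>lo)&(Z<hi); print('  ',lo,hi,m.sum(),ax(P[m]))
    r=b&((H<6)|(H>174))&(S>150)&(Z>.05); print(' red',r.sum(),P[r].mean(0).round(4) if r.any() else'',ax(P[r]) if r.any() else '')
```

```text
desk 0.0005894223530739096
stick rect px-> [array([ 0.55 , -0.137,  0.04 ]), array([0.607, 0.161, 0.04 ]), array([0.691, 0.175, 0.04 ])]
wood top (array([619. , 164.4]), array([208.5,  77.9]), 8.26)
top stick 668 (array([ 552.3, -136. ]), array([ 35.3, 105.5]), 78.65) 0.0511490369166151 0.058365666819298445
 orange 235 [ 0.5781 -0.1406  0.0518] all [ 0.5498 -0.1348  0.0496]
top cradle 10521
   0.005 0.018 1917 (array([631.2, 189.3]), array([336.3, 215.8]), 0.01)
   0.028 0.05 770 (array([613.2, 165.9]), array([191.3,  61.7]), 3.47)
   0.05 0.095 553 (array([672.4, 172.9]), array([74.1, 62.2]), 9.31)
 red 140 [0.6841 0.1732 0.0677] (array([685.3, 173.6]), array([ 9. , 52.6]), 7.62)
side stick 576 (array([ 549.9, -139.2]), array([ 31., 107.]), 78.66) 0.050000319882759714 0.057099700265511366
 orange 198 [ 0.5754 -0.1467  0.0494] all [ 0.5461 -0.1406  0.0479]
side cradle 5238
   0.005 0.018 953 (array([629.5, 192.1]), array([336.1, 213.6]), 0.53)
   0.028 0.05 507 (array([602.6, 159.6]), array([172.7,  65.3]), 13.19)
   0.05 0.095 414 (array([671.3, 170.5]), array([73.7, 64. ]), 5.0)
 red 131 [0.6836 0.1726 0.0643] (array([691.4, 175.5]), array([26.8, 56.6]), 5.99)
```

Run:
```python
from h import *
f=np.load('top.npz');im=f['im']
a=cv2.resize(im[90:220,210:275],None,fx=4.5,fy=4.5,interpolation=3);b=cv2.resize(im[130:260,350:460],None,fx=4.5,fy=4.5,interpolation=3)
save('crop',np.hstack([a,b]))
```

```text
(no output)
```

View pics/crop.png

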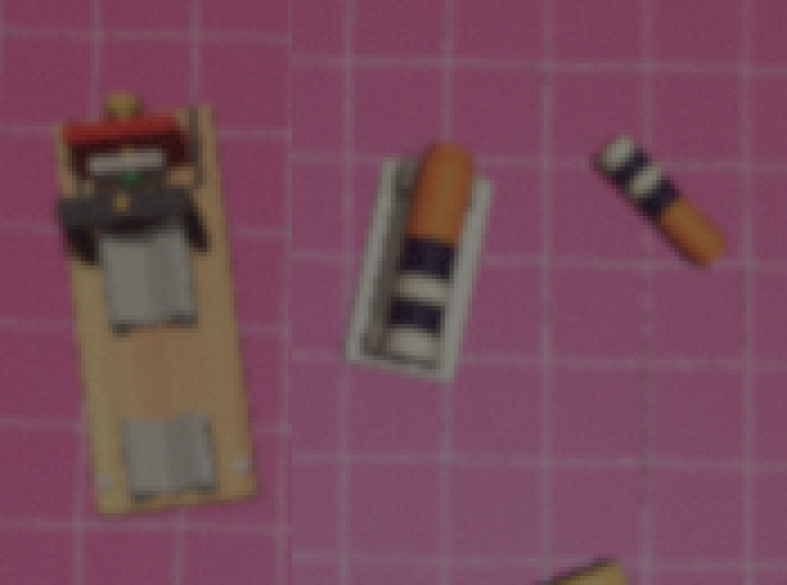

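The crop confirms it: the stick on the white rest is the middle one, with its cap at the upper end (panel px 445,175). The cradle's stop, jaw and green pin are at its upper end (130,165). I'm moving above the stick now.

step_arm --pt "8.5 -56 -58.1 0 -12.2" --pt "8.5 -56 -58.1 0 -12.2" --pt "8.5 -56 -58.1 0 -12.2" --pt "8.5 -56 -58.1 0 -12.2" --pt "8.5 -56 -58.1 0 -12.2" --pt "8.5 -56 -58.1 0 -12.2" --pt "8.5 -56 -58.1 0 -12.2" --pt "8.5 -56 -58.1 0 -12.2" --pt "8.5 -56 -58.1 0 -12.2" --pt "8.5 -56 -58.1 0 -12.2" --pt "8.5 -56 -58.1 0 -12.2" --pt "8.5 -56 -58.1 0 -12.2" --pt "8.5 -56 -58.1 0 -12.2" --pt "8.5 -56 -58.1 0 -12.2" --pt "8.5 -56 -58.1 0 -12.2" --pt "8.5 -56 -58.1 0 -12.2" --pt "8.5 -56 -58.1 0 -12.2" --pt "8.5 -56 -58.1 0 -12.2" --pt "8.5 -56 -58.1 0 -12.2" --pt "8.5 -56 -58.1 0 -12.2"

```text
time: 2.1
tool_pos: [0.5505, -0.1353, 0.2023]
tcp_rot: [-0.306, -3.126, -0.001]
wrist_force: [0.7, -0.3, -0.1]
width: 0.996
grip_force: 0.0
```

```bash
cat > look.py <<'E'
from h import *
import sys
s=bot.read_state();im,d,K,o,M,c=cam('wrist');save(sys.argv[1],im);np.savez(sys.argv[1],im=im,d=d,K=K,o=o,M=M)
m=R.from_rotvec(s['tcp_rot']).as_matrix();print(s['time'],s['tool_pos'].round(4),'toolx',m[:2,0].round(3),'tooly yaw',np.degrees(np.arctan2(m[1,1],m[0,1])).round(2),'toolz',m[:,2].round(4),s['wrist_force'].round(2))
E
python3 look.py w1
python3 - <<'E'
from h import *
f=np.load('w1.npz');im,d,K,o,M=[f[k] for k in('im','d','K','o','M')]
P=pts(d,K,o,M);X,Y,Z=P[...,0],P[...,1],P[...,2]
a=(Z>.043)&(Z<.065)&(X>.4)&(X<.7)&(Y>-.25)&(Y<-.05)
hs=cv2.cvtColor(im,cv2.COLOR_RGB2HSV)
r=cv2.minAreaRect((P[a][:,:2]*1000).astype(np.float32));print(a.sum(),r,np.percentile(Z[a],98))
p=P[a][:,:2];c=p.mean(0);u=np.linalg.svd(p-c,full_matrices=False)[2][0];print(c,np.degrees(np.arctan2(u[1],u[0])))
E
```

```text
2.1 [ 0.5505 -0.1353  0.2023] toolx [-0.981  0.194] tooly yaw 78.81 toolz [-7.e-04  6.e-04 -1.e+00] [ 0.69 -0.34 -0.06]
3756 ((550.4779663085938, -134.31732177734375), (27.407180786132812, 105.07282257080078), 79.22747039794922) 0.05540503033941109
[ 0.54666306 -0.13367164] -11.023157423604376
```

View pics/w1.png

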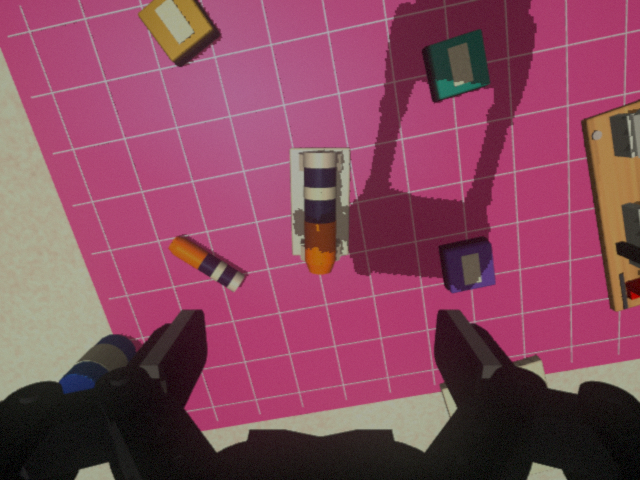

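The wrist view has the stick centred between the fingers, cap at (320,270) and tail at (320,155). The offset is about 1 mm, so I'll descend and grip.

step_arm --pt "8.5 0 0 5 0" --pt "8.5 0 0 10 0" --pt "8.5 0 0 14 0" --pt "8.5 0 0 16.5 0" --pt "8.5 0 0 18.1 0" --pt "8.5 0 0 18.1 0" --pt "2 0 0 18.1 0" --pt "2 0 0 18.1 0" --pt "2 0 0 18.1 0" --pt "2 0 0 18.1 0" --pt "2 0 0 18.1 0" --pt "2 0 0 18.1 0" --pt "2 0 0 18.1 0" --pt "2 0 0 18.1 0" --force 30

```text
time: 3.55
tool_pos: [0.5514, -0.137, 0.0218]
tcp_rot: [0.309, 3.126, -0.0]
wrist_force: [-0.2, 0.4, 2.6]
width: 0.233
grip_force: 0.8
```

The grip force is low and the width is narrower than the stick, so I'll look.

```bash
python3 look.py w2; python3 -c "
from h import *
im,d,K,o,M,c=cam('side');a=np.load('w2.npz')['im']
save('c2',np.hstack([cv2.resize(im[210:330,330:490],(560,420)),cv2.resize(a[:,::],(240,420))]))
print(bot.read_state())"
```

```text
3.55 [ 0.5514 -0.137   0.0218] toolx [-0.981  0.196] tooly yaw 78.71 toolz [ 6.e-04 -2.e-04 -1.e+00] [-0.25  0.38  2.59]
{'time': 3.65, 'q': array([-2.87419125e-01,  2.42220105e-01,  1.99383141e+00,  2.37350038e-05,
        9.04935035e-01, -1.66128747e+00]), 'joint_vel': array([-5.37887188e-04,  6.44716364e-04, -1.71922291e-04, -8.60088229e-04,
       -2.20562662e-04, -7.43072907e-05]), 'joint_torque': array([-7.93567859e-02, -4.25153947e+01, -2.91241819e+01, -7.73086259e-02,
        5.20125555e-02, -1.33909110e-03]), 'tool_pos': array([ 0.55141018, -0.13702674,  0.02175966]), 'tcp_rot': array([ 3.08798191e-01,  3.12577765e+00, -1.49995952e-04]), 'wrist_force': array([ 0.10438222, -0.36690018,  1.6761177 ]), 'torque': array([-0.00711919, -0.0533926 , -0.03676511]), 'grip_force': 0.848553255200386, 'width': 0.23246999485566217}
```

View pics/c2.png

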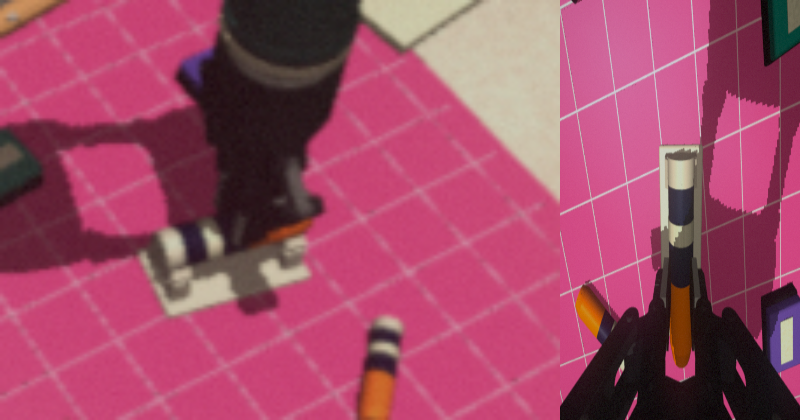

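step_arm --pt "0 0 0 0 0" --pt "0 0 0 0 0" --pt "0 0 0 0 0" --pt "0 0 0 0 0" --pt "0 0 0 0 0" --pt "0 0 0 0 0" --force 40

```text
time: 4.25
tool_pos: [0.5538, -0.1369, 0.0249]
tcp_rot: [0.309, 3.121, 0.0]
wrist_force: [-1.9, 2.8, 15.2]
width: -0.004
grip_force: 8.0
```

```bash
python3 look.py w3; python3 -c "
from h import *
im,d,K,o,M,c=cam('side');a=np.load('w3.npz')['im']
save('c3',np.hstack([cv2.resize(im[210:330,330:490],(400,300)),cv2.resize(a[:,::],(400,300))]))
P=pts(d,K,o,M);hs=cv2.cvtColor(im,cv2.COLOR_RGB2HSV);m=(hs[...,0]>4)&(hs[...,0]<20)&(hs[...,1]>130)&(abs(P[...,0]-.58)<.06)&(abs(P[...,1]+.14)<.04)&(P[...,2]>.02)
print(m.sum(),P[m].mean(0),P[m][:,2].max())"
```

```text
4.25 [ 0.5538 -0.1369  0.0249] toolx [-0.981  0.196] tooly yaw 78.71 toolz [ 4.9e-03 -3.0e-04 -1.0e+00] [-1.93  2.77 15.19]
96 [ 0.57369388 -0.15190352  0.04591799] 0.05356025341580806
```

View pics/c3.png

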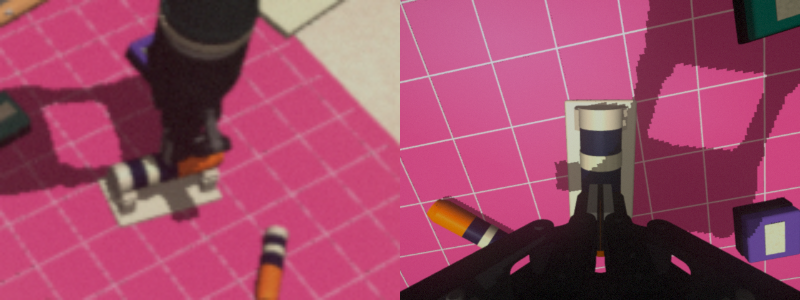

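Run:
```python
from h import *
for n in('w2','w3'):
    f=np.load(n+'.npz');im,d,K,o,M=[f[k] for k in('im','d','K','o','M')];P=pts(d,K,o,M)
    for r in range(150,470,20): print(n,r,[(c,*(P[r,c]*1000).round().astype(int)[[0,2]],im[r,c].tolist()) for c in((290,320,345) if n=='w2' else(305,320,335))])
```

```text
w2 150 [(290, np.int64(488), np.int64(2), [212, 95, 150]), (320, np.int64(491), np.int64(2), [211, 100, 149]), (345, np.int64(493), np.int64(1), [212, 96, 148])]
w2 170 [(290, np.int64(497), np.int64(6), [204, 205, 189]), (320, np.int64(500), np.int64(6), [200, 200, 181]), (345, np.int64(502), np.int64(5), [156, 149, 133])]
w2 190 [(290, np.int64(500), np.int64(48), [158, 145, 126]), (320, np.int64(501), np.int64(55), [205, 209, 187]), (345, np.int64(503), np.int64(52), [182, 169, 145])]
w2 210 [(290, np.int64(508), np.int64(47), [154, 141, 121]), (320, np.int64(509), np.int64(54), [204, 208, 183]), (345, np.int64(511), np.int64(52), [176, 163, 139])]
w2 230 [(290, np.int64(516), np.int64(45), [68, 56, 62]), (320, np.int64(516), np.int64(54), [62, 59, 74]), (345, np.int64(518), np.int64(52), [51, 44, 56])]
w2 250 [(290, np.int64(524), np.int64(45), [85, 75, 67]), (320, np.int64(524), np.int64(53), [56, 53, 70]), (345, np.int64(526), np.int64(52), [40, 36, 36])]
w2 270 [(290, np.int64(533), np.int64(44), [136, 128, 104]), (320, np.int64(531), np.int64(54), [118, 111, 91]), (345, np.in
[... 3333 characters left out ...]
8, 8]), (335, np.int64(543), np.int64(108), [21, 10, 18])]
w3 390 [(305, np.int64(539), np.int64(118), [22, 12, 13]), (320, np.int64(560), np.int64(92), [47, 28, 20]), (335, np.int64(543), np.int64(116), [14, 11, 8])]
w3 410 [(305, np.int64(546), np.int64(118), [18, 13, 14]), (320, np.int64(602), np.int64(51), [123, 52, 38]), (335, np.int64(559), np.int64(103), [25, 20, 20])]
w3 430 [(305, np.int64(550), np.int64(119), [20, 12, 12]), (320, np.int64(657), np.int64(1), [197, 72, 122]), (335, np.int64(561), np.int64(108), [25, 18, 20])]
w3 450 [(305, np.int64(542), np.int64(133), [11, 10, 10]), (320, np.int64(544), np.int64(133), [23, 16, 19]), (335, np.int64(543), np.int64(134), [13, 11, 11])]
```

Run:
```python
from h import *
T=np.array(bot.calibration('wrist')['T_tool_cam'])
for n in('w1','w2','w3'):
    f=np.load(n+'.npz');im,d,K=[f[k] for k in('im','d','K')];P=pts(d,K,T[:3,3],T[:3,:3])*1000
    dark=(im.max(2)<90)&(P[...,2]<0)&(P[...,0]>-14)&(P[...,0]<25)&(abs(P[...,1])<60)&(d>0)&(im.max(2)-im.min(2)<60)
    if n!='w1': dark&=P[...,2]<-32
    q=P[dark];print(n,len(q)); i=np.argsort(-q[:,2])[:400:40];print(q[i].round())
```

```text
w1 43333
[[  1.  44. -42.]
 [ -9.  44. -43.]
 [  6.  44. -44.]
 [  1.  44. -44.]
 [  1.  44. -45.]
 [ -1. -41. -45.]
 [  3. -42. -46.]
 [ 11.  48. -46.]
 [ 11. -44. -47.]
 [ -4. -41. -47.]]
w2 59513
[[  6.  -4. -32.]
 [  8.  -3. -32.]
 [  3.   6. -32.]
 [  3.  -3. -32.]
 [ 16.   7. -32.]
 [ 11.   8. -32.]
 [ -3.   4. -32.]
 [ 12.   2. -32.]
 [ 13.   6. -32.]
 [  7.   3. -32.]]
w3 59168
[[ 11.   1. -32.]
 [ 11.   7. -34.]
 [ 11.  -3. -35.]
 [ 11.   2. -36.]
 [ 12.   8. -37.]
 [  7.  -7. -37.]
 [  7.  10. -38.]
 [  7.   8. -38.]
 [ 12.  -5. -39.]
 [ 11.   3. -39.]]
```

The open fingertips measure 42 mm behind the reported TCP, which puts the shut tips about 29 mm behind it. The shut fingers therefore rested on top of the stick, which is still on its rest. I'll use the measured offset: grasp point at TCP − 48 mm.

step_arm --pt "0 0 0 -2 0" --pt "8.5 0 0 -5 0" --pt "8.5 0 0.15 -5 0" --pt "8.5 0 0.15 -5 0" --pt "8.5 0 0.15 -5 0" --pt "8.5 0 0.15 -5 0" --pt "8.5 0 0.15 -5 0" --pt "8.5 0 0.15 -5 0" --pt "8.5 0 0.15 -5 0" --force 40

```text
time: 5.25
tool_pos: [0.5511, -0.1354, 0.071]
tcp_rot: [-0.309, -3.126, -0.0]
wrist_force: [0.1, -0.1, -0.7]
width: 0.993
grip_force: 0.0
```

```bash
python3 look.py w4
python3 - <<'E'
from h import *
f=np.load('w4.npz');im,d,K,o,M=[f[k] for k in('im','d','K','o','M')]
P=pts(d,K,o,M);X,Y,Z=P[...,0],P[...,1],P[...,2]
a=(Z>.043)&(Z<.06)&(X>.47)&(X<.62)&(Y>-.18)&(Y<-.1)
print(cv2.minAreaRect((P[a][:,:2]*1000).astype(np.float32)),np.percentile(Z[a],98))
E
```

```text
5.25 [ 0.5511 -0.1354  0.071 ] toolx [-0.981  0.196] tooly yaw 78.72 toolz [-7.e-04  2.e-04 -1.e+00] [ 0.11 -0.1  -0.65]
((550.7842407226562, -134.691162109375), (27.87213897705078, 105.95149993896484), 78.791015625) 0.055245983479535056
```

step_arm --pt "8.5 0 0.05 4 0" --pt "8.5 0 0.05 7 0" --pt "8.5 0 0.05 7.9 0" --pt "8.5 0 0.05 7.9 0" --pt "2 0 0.05 7.9 0" --pt "2 0 0.05 7.9 0" --pt "2 0 0.05 7.9 0" --pt "2 0 0.05 7.9 0" --pt "2 0 0.05 7.9 0" --pt "2 0 0.05 7.9 0" --pt "2 0 0.05 7.9 0" --pt "2 0 0.05 7.9 0" --force 40

```text
time: 6.5
tool_pos: [0.5525, -0.1361, -0.0061]
tcp_rot: [0.308, 3.124, -0.003]
wrist_force: [-1.8, -3.9, 6.3]
width: 0.314
grip_force: 39.4
```

step_arm --pt "2 0 0 -3 0" --pt "2 0 0 -7 0" --pt "2 0 0 -11.5 0" --pt "2 0 4 -12 -5" --pt "2 1 9 -12 -12" --pt "2 2 14 -12 -19.5" --pt "2 2.6 19 -12 -19.5" --pt "2 2.6 24 -12 -19.5" --pt "2 2.6 28 -12 -19.5" --pt "2 2.6 29.5 -12 -19.5" --pt "2 2.6 29.5 -12 -19.5" --pt "2 2.6 29.5 -12 -19.5" --pt "2 2.6 29.5 -12 -19.5"

```text
time: 7.8
tool_pos: [0.5832, 0.158, 0.1121]
tcp_rot: [0.223, -3.133, 0.001]
wrist_force: [0.2, -0.1, -0.5]
width: 0.315
grip_force: 39.7
```

```bash
python3 look.py w5
python3 - <<'E'
from h import *
f=np.load('w5.npz');im,d,K,o,M=[f[k] for k in('im','d','K','o','M')]
P=pts(d,K,o,M);X,Y,Z=P[...,0],P[...,1],P[...,2]
hs=cv2.cvtColor(im,cv2.COLOR_RGB2HSV)
R_=lambda a:cv2.minAreaRect((P[a][:,:2]*1000).astype(np.float32))
n=(X>.45)&(X<.75)&(Y>.05)&(Y<.27)
print('base',R_(n&(Z>.007)&(Z<.014)&(hs[...,0]>5)&(hs[...,0]<28)))
print('groove',R_(n&(Z>.024)&(Z<.044)&(hs[...,1]<70)))
print('stick',R_(n&(Z>.12)&(Z<.17)&(X<.57)),Z[n&(X<.56)].max())
E
ls pics
```

```text
7.8 [0.5832 0.158  0.1121] toolx [-0.99  -0.142] tooly yaw 98.15 toolz [-9.e-04 -6.e-04 -1.e+00] [ 0.23 -0.09 -0.52]
base ((611.7151489257812, 165.84783935546875), (197.32571411132812, 79.53509521484375), 8.3715238571167)
groove ((531.49560546875, 153.89898681640625), (27.74239158630371, 40.93439483642578), 8.3358793258667)
stick ((550.6600341796875, 157.41024780273438), (44.000823974609375, 34.26350021362305), 8.483924865722656) 0.2842636198179673
c2.png
c3.png
crop.png
side.png
top.png
w1.png
w2.png
w3.png
w4.png
w5.png
```

View pics/w5.png

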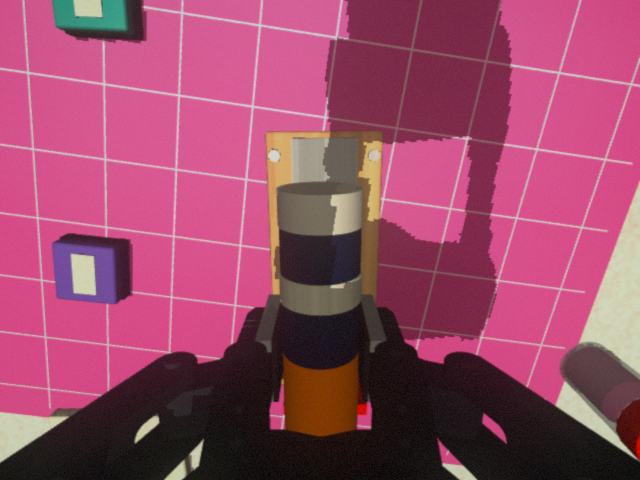

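The wrist view shows the stick held with its tail at (320,210). The groove's rear centre is at about (325,155), so it lies about 3 mm in +y of the tool. I'll correct, come lower and remeasure.

step_arm --pt "2 0.3 0.27 0 -0.2" --pt "2 0.3 0.27 3 -0.2" --pt "2 0.3 0.27 6.2 -0.2" --pt "2 0.3 0.27 6.2 -0.2" --pt "2 0.3 0.27 6.2 -0.2"

```text
time: 8.35
tool_pos: [0.5795, 0.161, 0.0501]
tcp_rot: [0.229, -3.131, 0.0]
wrist_force: [0.2, -0.3, -0.3]
width: 0.314
grip_force: 39.7
```

```bash
python3 look.py w6
python3 - <<'E'
from h import *
T=np.array(bot.calibration('wrist')['T_tool_cam']);s=bot.read_state()
f=np.load('w6.npz');im,d,K=[f[k] for k in('im','d','K')];P=pts(d,K,T[:3,3],T[:3,:3])*1000
h=s['tool_pos'][2]*1000-P[...,2]; X,Y=P[...,0],P[...,1]
hs=cv2.cvtColor(im,cv2.COLOR_RGB2HSV)
def rep(n,m):
    q=np.stack([X[m],Y[m]],1); print(n,m.sum(),cv2.minAreaRect(q.astype(np.float32)),'y med',np.median(q[:,1]))
    for x in range(20,92,6):
        t=m&(abs(X-x)<1.5)
        if t.sum()>20: print('  x',x,'y',np.percentile(Y[t],[1,99]).round(1),np.percentile(Y[t],[1,99]).mean().round(2),'h',h[t].max().round(1))
rep('stick',(h>88)&(h<115)&(X>15)&(X<70)&(abs(Y)<20))
rep('groove',(h>20)&(h<44)&(X>15)&(X<95)&(abs(Y)<40)&(hs[...,1]<90))
rep('base',(h>6)&(h<15)&(X>15)&(X<95)&(abs(Y)<60)&(hs[...,0]<28)&(hs[...,0]>5))
E
```

```text
8.35 [0.5795 0.161  0.0501] toolx [-0.989 -0.146] tooly yaw 98.38 toolz [-2.e-03 -5.e-04 -1.e+00] [ 0.22 -0.26 -0.31]
stick 10800 ((34.64897155761719, 0.9316864013671875), (27.975812911987305, 39.402000427246094), 89.74107360839844) y med 0.9506692690118879
  x 20 y [-12.3  14.7] 1.2 h 113.6
  x 26 y [-12.5  14.5] 1.0 h 113.9
  x 32 y [-11.9  14. ] 1.04 h 113.2
  x 38 y [-12.2  14.2] 0.97 h 113.6
  x 44 y [-12.   14.3] 1.13 h 113.8
  x 50 y [-12.5  14.1] 0.81 h 114.2
groove 2965 ((54.078857421875, 0.25603485107421875), (41.68952560424805, 17.087902069091797), 89.04242706298828) y med -0.05096028348343341
  x 50 y [-19.3  19.9] 0.33 h 43.8
  x 56 y [-19.2  20.4] 0.58 h 43.8
  x 62 y [-19.8  20.2] 0.23 h 43.9
base 6278 ((40.55540466308594, 0.17184066772460938), (79.85799407958984, 51.06089401245117), 89.9486312866211) y med -0.12971327300920882
  x 20 y [-39.4  39.3] -0.01 h 13.7
  x 26 y [-38.9  39.6] 0.36 h 13.7
  x 32 y [-39.2  39.2] 0.03 h 13.8
  x 38 y [-38.9  39.5] 0.34 h 14.0
  x 44 y [-39.   39.1] 0.07 h 14.0
  x 50 y [-39.3  39.5] 0.08 h 15.0
  x 56 y [-38.8  39.4] 0.3 h 13.7
  x 62 y [-38.6  38.8] 0.12 h 15.0
```

step_arm --pt "2 0 -0.07 2.5 0" --pt "2 0 -0.07 4.5 0" --pt "2 0 -0.07 5.2 0" --pt "2 0 -0.07 5.3 0" --pt "2 0 -0.07 5.3 0"

```text
time: 8.9
tool_pos: [0.5815, 0.1606, -0.0008]
tcp_rot: [-0.231, 3.131, -0.001]
wrist_force: [-0.9, -3.1, 0.8]
width: 0.313
grip_force: 39.9
```

step_arm --pt "2 0 0 0 0" --pt "2 0 0 0.1 0" --pt "2 0 0 0.1 0"

```text
time: 9.2
tool_pos: [0.5817, 0.1606, -0.001]
tcp_rot: [-0.231, 3.131, -0.001]
wrist_force: [-3.6, -5.5, 10.3]
width: 0.318
grip_force: 40.9
```

```bash
python3 look.py w7
cat > m7.py <<'E'
from h import *
import sys
T=np.array(bot.calibration('wrist')['T_tool_cam']);s=bot.read_state()
f=np.load(sys.argv[1]+'.npz');im,d,K=[f[k] for k in('im','d','K')];P=pts(d,K,T[:3,3],T[:3,:3])*1000
Rm=R.from_rotvec(s['tcp_rot']).as_matrix();W=P@Rm.T+s['tool_pos']*1000
h=W[...,2]; X,Y=P[...,0],P[...,1]
hs=cv2.cvtColor(im,cv2.COLOR_RGB2HSV)
def rep(n,m):
    q=np.stack([X[m],Y[m]],1); print(n,m.sum(),cv2.minAreaRect(q.astype(np.float32)))
    for x in range(20,92,6):
        t=m&(abs(X-x)<1.5)
        if t.sum()>20: print('  x',x,'y',np.percentile(Y[t],[1,99]).round(1),np.percentile(Y[t],[1,99]).mean().round(2),'h',np.percentile(h[t],95).round(1))
rep('stick',(h>50)&(h<75)&(X>15)&(X<90)&(abs(Y)<20))
rep('groove',(h>22)&(h<45)&(X>15)&(X<120)&(abs(Y)<40)&(hs[...,1]<90))
rep('base',(h>6)&(h<15)&(X>15)&(X<120)&(abs(Y)<60)&(hs[...,0]<28)&(hs[...,0]>5))
E
python3 m7.py w7
```

```text
9.2 [ 0.5817  0.1606 -0.001 ] toolx [-0.989 -0.147] tooly yaw 98.43 toolz [ 2.1e-03 -5.0e-04 -1.0e+00] [-3.56 -5.46 10.28]
stick 10133 ((34.856346130371094, 1.0242557525634766), (39.67531967163086, 26.874311447143555), 0.11370274424552917)
  x 20 y [-12.  14.] 0.99 h 60.2
  x 26 y [-11.8  14. ] 1.09 h 60.1
  x 32 y [-11.6  13.5] 0.98 h 59.6
  x 38 y [-11.6  13.4] 0.91 h 59.7
  x 44 y [-11.8  13.8] 1.0 h 60.0
  x 50 y [-11.7  13.7] 0.97 h 59.9
  x 56 y [-9.8 12.8] 1.49 h 59.9
groove 6318 ((46.34452819824219, 1.1658287048339844), (36.208126068115234, 41.195350646972656), 0.022348154336214066)
  x 32 y [-19.1  20.7] 0.8 h 41.7
  x 38 y [-18.7  20.6] 0.95 h 41.9
  x 44 y [-18.8  20.8] 0.96 h 42.0
  x 50 y [-19.   20.9] 0.95 h 42.1
  x 56 y [-18.6  20.4] 0.93 h 41.9
  x 62 y [-18.4  20.4] 0.99 h 41.2
base 11004 ((41.59272766113281, 0.8510208129882812), (79.99195861816406, 53.18125915527344), 89.99632263183594)
  x 20 y [-38.3  40.1] 0.91 h 11.6
  x 26 y [-38.3  40.1] 0.9 h 11.6
  x 32 y [-38.6  40.3] 0.84 h 11.6
  x 38 y [-38.4  40.1] 0.84 h 11.7
  x 44 y [-38.4  40.1] 0.85 h 11.6
  x 50 y [-38.3  40. ] 0.81 h 13.3
  x 56 y [-38.3  40.1] 0.91 h 13.3
  x 62 y [-38.3  40. ] 0.87 h 11.6
  x 68 y [-37.  39.] 1.02 h 11.3
```

```bash
python3 -c "
from h import *
im,d,K,o,M,c=cam('side');a=np.load('w7.npz')['im']
save('c7',np.hstack([cv2.resize(im[130:250,290:450],(400,300),interpolation=2),cv2.resize(a,(400,300))]))"
```

```text
(no output)
```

View pics/c7.png

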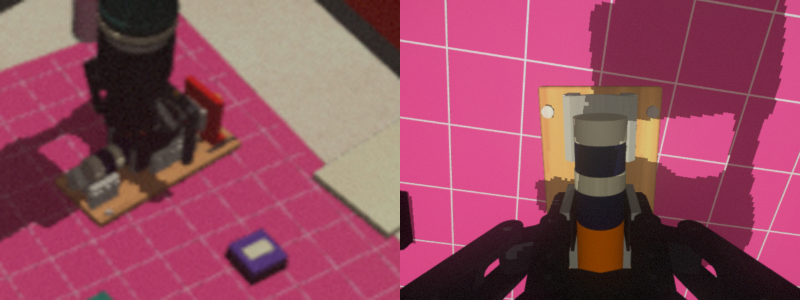

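The stick is seated: its tail is in the rear groove (px ~600,115 in the right panel), aligned to within 0.1 mm laterally, with its tip at about x = +33 mm. Next I release, rise, move behind the tail, and look.

step_arm --pt "4.5 0 0 -0.1 0" --pt "6 0 0 -0.1 0" --pt "6 0 0 -0.1 0" --pt "6 0 0 -0.1 0" --pt "6 0 0 -0.1 0" --pt "6 0 0 -2.5 0" --pt "6 0 0 -6 0" --pt "6 0 0 -9 0" --pt "0 4 0 -9 0" --pt "0 7.6 0 -9 0" --pt "0 7.6 0 -9 0" --pt "0 7.6 0 -9 0" --pt "0 7.6 0 -9 0" --pt "0 7.6 0 -9 0" --pt "0 7.6 0 -9 0"

```text
time: 10.8
tool_pos: [0.5063, 0.15, 0.0866]
tcp_rot: [-0.23, 3.133, 0.0]
wrist_force: [-0.1, -0.3, 0.2]
width: -0.002
grip_force: 0.0
```

```bash
python3 look.py w8
python3 - <<'E'
from h import *
for n in('w8',):
    f=np.load(n+'.npz');im,d,K,o,M=[f[k] for k in('im','d','K','o','M')]
P=pts(d,K,o,M);s=bot.read_state();m=R.from_rotvec(s['tcp_rot']).as_matrix();L=(P-s['tool_pos'])@m*1000;h=P[...,2]*1000
hs=cv2.cvtColor(im,cv2.COLOR_RGB2HSV)
near=(abs(L[...,1])<45)&(L[...,0]>-180)&(L[...,0]<60)
def r(n,a): print(n,a.sum(),cv2.minAreaRect(L[a][:,:2].astype(np.float32)),np.percentile(h[a],95) if a.any() else '')
r('stick',near&(h>47)&(h<64)&(L[...,0]>-90)&(abs(L[...,1])<20))
r('groove',near&(h>22)&(h<45)&(L[...,0]>-40)&(hs[...,1]<90))
r('base',near&(h>6)&(h<15)&(L[...,0]>-40)&(hs[...,0]<28)&(hs[...,0]>5))
a=(abs(L[...,0])<14)&(abs(L[...,1])<20)&(L[...,2]>-60)&(h>70);print('tip',L[a].max(0),L[a].min(0))
im,d,K,o,M,c=cam('top');np.savez('top2',im=im,d=d,K=K,o=o,M=M)
E
```

```text
10.8 [0.5063 0.15   0.0866] toolx [-0.989 -0.146] tooly yaw 98.41 toolz [ 5.e-04  1.e-04 -1.e+00] [-0.09 -0.27  0.21]
stick 197 ((-55.627079010009766, 0.20604228973388672), (68.68268585205078, 27.035036087036133), 0.2742478847503662) 59.60932847522599
groove 2114 ((-24.684974670410156, 0.38537025451660156), (41.49774932861328, 27.20545196533203), 89.32659912109375) 42.03611469090978
base 3132 ((-23.64279556274414, 0.40868377685546875), (32.6886100769043, 79.50505828857422), 0.0035498945508152246) 12.341757972548674
tip [ 11.7654401   14.72708438 -31.55541428] [  5.6021807  -12.45655842 -59.99704339]
```

step_arm --pt "0 0 0.03 3.5 0" --pt "0 0 0.03 6.3 0" --pt "0 0 0.03 7.1 0" --pt "0 0 0.03 7.1 0" --pt "0 -0.4 0.03 7.1 0" --pt "0 -0.8 0.03 7.1 0" --pt "0 -1.0 0.03 7.1 0" --pt "0 -1.2 0.03 7.1 0" --pt "0 -1.4 0.03 7.1 0" --pt "0 -1.4 0.03 7.1 0"

```text
time: 11.9
tool_pos: [0.5196, 0.1523, 0.0158]
tcp_rot: [-0.23, 3.132, 0.0]
wrist_force: [1.0, -0.6, 0.1]
width: -0.002
grip_force: 0.0
```

step_arm --pt "0 -0.2 0 0 0" --pt "0 -0.4 0 0 0" --pt "0 -0.6 0 0 0" --pt "0 -0.8 0 0 0" --pt "0 -1.0 0 0 0" --pt "0 -1.2 0 0 0" --pt "0 -1.4 0 0 0" --pt "0 -1.6 0 0 0" --pt "0 -1.6 0 0 0"

```text
time: 12.8
tool_pos: [0.5326, 0.1542, 0.015]
tcp_rot: [0.23, -3.128, 0.001]
wrist_force: [-6.7, -0.8, 5.4]
width: 0.002
grip_force: 3.3
```

step_arm --pt "0 0 0 -0.1 0" --pt "0 -0.1 0 -0.1 0" --pt "0 -0.2 0 -0.1 0" --pt "0 -0.3 0 -0.1 0"

```text
time: 13.2
tool_pos: [0.5357, 0.1546, 0.0155]
tcp_rot: [0.23, -3.129, 0.001]
wrist_force: [-6.5, -1.1, 0.9]
width: 0.0
grip_force: 2.9
```

```bash
python3 look.py w9
python3 - <<'E'
from h import *
f=np.load('w9.npz');im,d,K,o,M=[f[k] for k in('im','d','K','o','M')]
P=pts(d,K,o,M);s=bot.read_state();m=R.from_rotvec(s['tcp_rot']).as_matrix();L=(P-s['tool_pos'])@m*1000;h=P[...,2]*1000
hs=cv2.cvtColor(im,cv2.COLOR_RGB2HSV);print(m[:,2],s['wrist_force'])
near=(abs(L[...,1])<25)&(L[...,0]>-40)&(L[...,0]<60)
def r(n,a): print(n,a.sum(),cv2.minAreaRect(L[a][:,:2].astype(np.float32)),np.percentile(h[a],95) if a.any() else '')
r('groove',near&(h>22)&(h<45)&(hs[...,1]<90))
a=(abs(L[...,0])<14)&(abs(L[...,1])<20)&(L[...,2]>-60)&(h>30);print('tip',np.percentile(L[a],99,axis=0),h[a].min())
im,d,K,o,M,c=cam('side');save('c9',cv2.resize(im[120:260,280:440],(640,560),interpolation=2))
E
```

```text
13.2 [0.5357 0.1546 0.0155] toolx [-0.989 -0.146] tooly yaw 98.42 toolz [-4.3e-03 -9.0e-04 -1.0e+00] [-6.46 -1.15  0.93]
[-3.90589418e-03 -7.85651335e-04 -9.99992063e-01] [-4.88117515 -0.17239511  0.62696756]
groove 5036 ((1.1640567779541016, 0.5109920501708984), (41.591156005859375, 36.65283966064453), 88.49874877929688) 41.180186942747895
tip [ 13.75347816  19.54494635 -14.91831108] 30.00498979431124
```

View pics/c9.png

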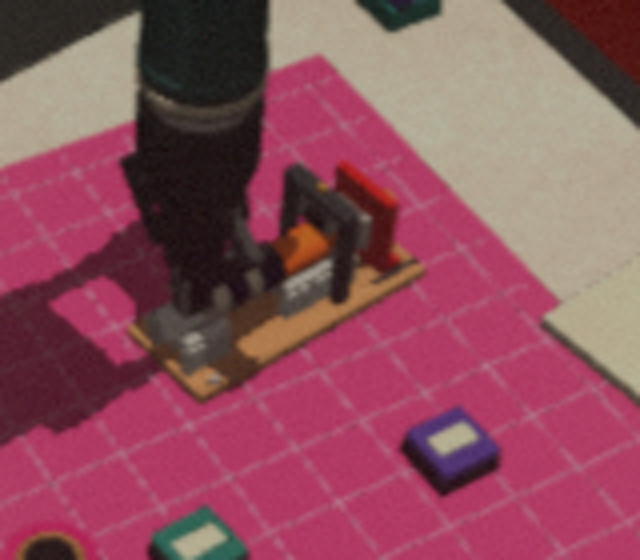

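The side view shows the cap (300,245) sliding under the roller. Drag is about 5–6 N with little vertical load, so I continue in short steps.

step_arm --pt "0 -0.1 0 0 0" --pt "0 -0.2 0 0 0" --pt "0 -0.3 0 0 0" --pt "0 -0.4 0 0 0" --pt "0 -0.5 0 0 0" --pt "0 -0.5 0 0 0"

```text
time: 13.9
tool_pos: [0.543, 0.1558, 0.0165]
tcp_rot: [-0.231, 3.133, 0.0]
wrist_force: [-3.5, -0.7, 0.7]
width: 0.002
grip_force: 1.9
```

step_arm --pt "0 -0.1 0 0 0" --pt "0 -0.2 0 0 0" --pt "0 -0.3 0 0 0" --pt "0 -0.3 0 0 0"

```text
time: 14.3
tool_pos: [0.5461, 0.1562, 0.0165]
tcp_rot: [-0.231, 3.133, 0.0]
wrist_force: [-3.8, -1.4, -0.4]
width: 0.003
grip_force: 1.8
```

step_arm --pt "0 -0.1 0 0 0" --pt "0 -0.2 0 0 0" --pt "0 -0.3 0 0 0" --pt "0 -0.3 0 0 0"

```text
time: 14.7
tool_pos: [0.549, 0.1567, 0.0165]
tcp_rot: [-0.231, 3.133, 0.0]
wrist_force: [-3.1, -0.3, 0.1]
width: 0.0
grip_force: 1.7
```

step_arm --pt "0 -0.05 0 0 0" --pt "0 -0.1 0 0 0" --pt "0 -0.15 0 0 0" --pt "0 -0.15 0 0 0"

```text
time: 15.1
tool_pos: [0.5503, 0.1568, 0.0165]
tcp_rot: [-0.231, 3.133, -0.0]
wrist_force: [-3.8, -0.0, 0.7]
width: 0.002
grip_force: 1.8
```

step_arm --pt "0 -0.05 0 0 0" --pt "0 -0.1 0 0 0" --pt "0 -0.15 0 0 0" --pt "0 -0.15 0 0 0"

```text
time: 15.5
tool_pos: [0.5515, 0.157, 0.0164]
tcp_rot: [0.231, -3.133, 0.0]
wrist_force: [-4.9, -2.0, 0.2]
width: -0.001
grip_force: 2.3
```

step_arm --pt "0 -0.05 0 0 0" --pt "0 -0.1 0 0 0" --pt "0 -0.1 0 0 0"

```text
time: 15.8
tool_pos: [0.5523, 0.1571, 0.0163]
tcp_rot: [0.231, -3.132, 0.0]
wrist_force: [-5.5, -0.6, -0.3]
width: -0.001
grip_force: 2.5
```

step_arm --pt "0 -0.05 0 0 0" --pt "0 -0.1 0 0 0" --pt "0 -0.1 0 0 0"

```text
time: 16.1
tool_pos: [0.553, 0.1572, 0.0162]
tcp_rot: [0.23, -3.132, 0.0]
wrist_force: [-5.3, -0.9, 0.0]
width: 0.0
grip_force: 2.8
```

step_arm --pt "0 -0.05 0 0 0" --pt "0 -0.05 0 0 0"

```text
time: 16.3
tool_pos: [0.5533, 0.1572, 0.0161]
tcp_rot: [0.231, -3.131, 0.0]
wrist_force: [-6.8, 0.1, 0.6]
width: 0.0
grip_force: 2.9
```

step_arm --pt "0 -0.05 0 0 0" --pt "0 -0.05 0 0 0"

```text
time: 16.5
tool_pos: [0.5536, 0.1573, 0.016]
tcp_rot: [0.23, -3.131, 0.0]
wrist_force: [-6.1, -1.5, 0.3]
width: 0.001
grip_force: 3.1
```

step_arm --pt "0 -0.05 0 0 0" --pt "0 -0.05 0 0 0"

```text
time: 16.7
tool_pos: [0.5539, 0.1573, 0.016]
tcp_rot: [0.231, -3.131, 0.001]
wrist_force: [-6.8, -1.3, 0.5]
width: -0.003
grip_force: 3.2
```

step_arm --pt "0 -0.05 0 0 0" --pt "0 -0.1 0 0 0" --pt "0 -0.1 0 0 0"

```text
time: 17.0
tool_pos: [0.5542, 0.1574, 0.0158]
tcp_rot: [0.23, -3.129, 0.001]
wrist_force: [-6.6, -1.4, 1.4]
width: 0.001
grip_force: 3.9
```

step_arm --pt "0 -0.05 0 0 0" --pt "0 -0.1 0 0 0" --pt "0 -0.1 0 0 0"

```text
time: 17.3
tool_pos: [0.5542, 0.1574, 0.0155]
tcp_rot: [0.23, -3.127, 0.001]
wrist_force: [-9.6, -1.4, 2.5]
width: -0.003
grip_force: 4.9
```

step_arm --pt "0 -0.05 0 0 0" --pt "0 -0.05 0 0 0" --pt "0 -0.05 0 0 0"

```text
time: 17.6
tool_pos: [0.5541, 0.1573, 0.0154]
tcp_rot: [0.23, -3.126, 0.001]
wrist_force: [-10.2, -2.5, 2.3]
width: 0.001
grip_force: 5.4
```

step_arm --pt "0 -0.05 0 0 0" --pt "0 -0.05 0 0 0" --pt "0 -0.05 0 0 0"

```text
time: 17.9
tool_pos: [0.5541, 0.1573, 0.0153]
tcp_rot: [0.23, -3.125, 0.001]
wrist_force: [-12.0, -1.6, 3.2]
width: 0.003
grip_force: 6.1
```

Home: about 8 N above the drag, with no further movement. I back off straight along the groove, then rise.

step_arm --pt "0 0.1 0 0 0" --pt "0 0.2 0 0 0" --pt "0 0.3 0 0 0" --pt "0 0.5 0 0 0" --pt "0 1.0 0 0 0" --pt "0 2.0 0 0 0" --pt "0 3.0 0 -2 0" --pt "0 4.0 0 -6 0" --pt "0 4.0 0 -10 0" --pt "0 4.0 0 -12 0" --pt "0 4.0 0 -12 0" --pt "0 4.0 0 -12 0"

```text
time: 19.1
tool_pos: [0.5189, 0.1522, 0.1371]
tcp_rot: [-0.231, 3.131, 0.0]
wrist_force: [-0.4, -0.4, -0.3]
width: 0.004
grip_force: 0.0
```

```bash
python3 look.py w10
python3 - <<'E'
from h import *
f=np.load('w10.npz');im,d,K,o,M=[f[k] for k in('im','d','K','o','M')]
P=pts(d,K,o,M);s=bot.read_state();m=R.from_rotvec(s['tcp_rot']).as_matrix();L=(P-s['tool_pos'])@m*1000;h=P[...,2]*1000
hs=cv2.cvtColor(im,cv2.COLOR_RGB2HSV)
def r(n,a): print(n,a.sum(),cv2.minAreaRect(L[a][:,:2].astype(np.float32)),np.percentile(h[a],95) if a.any() else '')
r('stick',(h>48)&(h<64)&(L[...,0]>-90)&(abs(L[...,1])<20)&(L[...,0]<60))
r('groove rear',(abs(L[...,1])<25)&(h>22)&(h<45)&(L[...,0]>-40)&(hs[...,1]<90))
save('w10',im)
E
```

```text
19.1 [0.5189 0.1522 0.1371] toolx [-0.989 -0.146] tooly yaw 98.42 toolz [ 2.3e-03  5.0e-04 -1.0e+00] [-0.41 -0.4  -0.33]
stick 21 ((-50.558616638183594, -12.723464012145996), (6.063893795013428, 1.6440283060073853), 1.0688496828079224) 52.409404748309576
groove rear 2768 ((-17.969358444213867, 0.279571533203125), (36.87746047973633, 41.54767608642578), 0.3427438735961914) 41.21467710911388
```

View pics/w10.png

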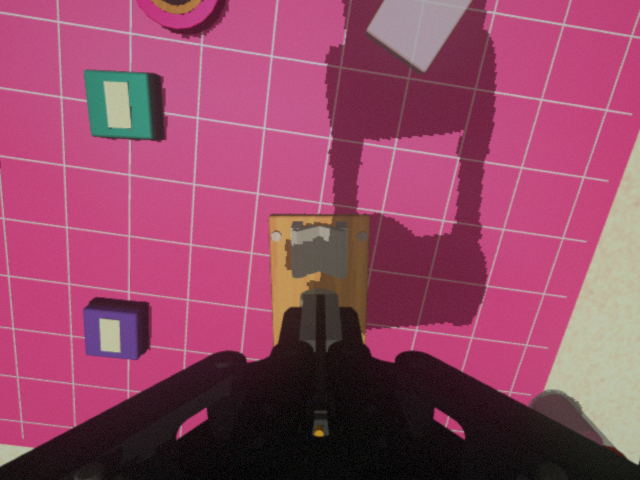

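The view shows the empty rear groove at (320,250), with the stick hidden by the fingers. I'll back off and verify its position numerically.

step_arm --pt "0 3 0 -3 0" --pt "0 6 0 -6 0" --pt "0 10 0 -6 0" --pt "0 10 0 -6 0" --pt "0 10 0 -6 0"

```text
time: 19.65
tool_pos: [0.4184, 0.1372, 0.1948]
tcp_rot: [0.231, -3.131, 0.001]
wrist_force: [-0.5, 0.1, 0.2]
width: -0.001
grip_force: 0.0
```

Run:
```python
from h import *
t=np.load('top.npz');c0=np.array([.5993,.164]);th=np.radians(8.37);u=np.array([np.cos(th),np.sin(th)]);v=np.array([-u[1],u[0]])
for n in('top','side'):
    im,d,K,o,M,c=cam(n);P=pts(d,K,o,M);hs=cv2.cvtColor(im,cv2.COLOR_RGB2HSV);h=P[...,2]*1000
    q=P[...,:2]-c0;A=q@u*1000;B=q@v*1000
    st=(h>44)&(h<64)&(abs(B)<16)&(A>-90)&(A<30)
    print(n,'stick',st.sum(),'A',np.percentile(A[st],[1,99]),'B',np.percentile(B[st],[1,99]),'h95',np.percentile(h[st],95))
    og=(hs[...,0]>4)&(hs[...,0]<20)&(hs[...,1]>140)&(h>35)&(h<64)&(abs(B)<18)&(A<90);print(' orange A',np.percentile(A[og],[1,50,99]))
    if n=='top':
        for y0,y1 in((82,300),):
            for nm,m in(('moved px',cv2.absdiff(im,t['im']).max(2)>50),): print(nm,[s[:5].tolist() for s in cv2.connectedComponentsWithStats(m.astype(np.uint8))[2][1:] if s[4]>25])
print(bot.read_state()['time'])
```

```text
top stick 375 A [-33.00405509  29.07929594] B [-15.72834632  10.65408979] h95 61.11071175230387
 orange A [23.86651048 35.8283072  70.6234075 ]
moved px [[235, 128, 9, 4, 31], [235, 145, 13, 13, 111], [237, 163, 12, 7, 62], [368, 162, 22, 43, 543], [120, 164, 162, 295, 17690], [235, 238, 11, 10, 86], [0, 255, 144, 127, 5948], [145, 261, 7, 10, 60], [138, 272, 26, 66, 1255], [145, 341, 15, 11, 114], [168, 350, 50, 25, 724], [283, 383, 30, 14, 229], [135, 385, 32, 49, 856], [178, 405, 41, 19, 273], [142, 438, 22, 29, 387], [310, 443, 45, 26, 143], [165, 469, 36, 11, 264], [362, 471, 7, 9, 32]]
side stick 222 A [-34.59782967  29.49924859] B [-15.89984905  10.80364984] h95 60.2155987509728
 orange A [20.38027609 33.36889218 47.71328881]
19.75
```

```bash
python3 -c "
from workcell import bot
print(bot.finish_job())"
```

```text
the job is handed in; nothing more can be done
None
```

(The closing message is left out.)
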